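# Feed two turns of grog from the bench meter

### The arm

A 6-joint arm with a two-finger parallel gripper is mounted at the origin on the work surface. World frame = base frame: x ahead of the robot, y to its left, z up, the work surface at z = 0. Lengths are in m, angles in degrees, forces in N, time in s.
With the tool pointing down it reaches from about 0.25 to 0.725 m from the base axis. Payload 9.7 kg.
Tool frame: the origin (TCP) lies midway between the tips of the shut fingers; the grasp point (between the pads) lies 19 mm behind it; z points along the fingers, y is the line along which they close (so a half turn about z gives the same grasp; the last joint's range is limited). The gripper opens to 85 mm and grips with 20 to 120 N. Pads are 22 mm wide; open, the fingers measure 114 mm over their backs; the gripper's body (76 mm by 85 mm) begins 54 mm behind the grasp point. The pads swing forward as they close: fully open they stand 13 mm farther back than shut.
Start: joints at [63.885, 4.979, 10.078, 95.1, 0, 90], TCP at [0.242, 0.494, 0.231] pointing down, gripper open.
Joint ranges: [-179.16, 179.16], [-48.56, 103.87], [-65.8, 70.77], [-126.05, 130.52], [-82.76, 87.17], [-180, 180]. Speed limits (degrees/s): [127.2, 127.2, 147.25, 180, 180, 180].

### API

Orientations are given as [roll, pitch, yaw] about the fixed x, y, z axes, in that order (R = Rz(yaw) Ry(pitch) Rx(roll)).
In Python, from workcell import * gives the robot as it stands.
- The arm moves only by the tool servo_tool, never from a script. Its argument "moves" is a list of rows, each a list of 4 numbers: the shift along the world's x, y, z in cm, then the turn about the world's z in rad. A call has 1 to 20 rows; each row is the pose to reach, as a shift and turn from the pose commanded when the call began; what a row does not reach only later rows make up. A row lasts 1/12 s, in which the tool goes at most 41.7 mm and 7.16 degrees, less where a joint would pass 70% of its speed; a pose out of reach is approached as far as the arm can. A call with a gripper value outside its range is refused whole. "claw" is the closure, from 0 (fully open) to 1 (shut), set as the call begins (left out, the last holds). The fingers move at their own pace and stop on an object; "force" is the grip in N (left out, the last holds). Time passes only in rows, so rows that repeat a pose let the fingers close. It gives the time, the measured TCP pose, the force, the opening and the grip force at its end, in the units of the state.
- get_obs(): the state, without advancing time (a new reading comes with each control period).
- camera(name): name is "side" or "top"; returns the picture (384x512x3 uint8, red, green, blue); there is no depth.
- get_calibration(name): a dict with "fx", "fy", "cx", "cy" (pixels), "k1" (the pictures are not rectified: a ray, as slopes to the right and down, at radius r is drawn at 1 + k1 r^2 times it, then the intrinsics apply), "rvec" (rotation vector, rad) and "tvec" (3), from world to camera coordinates, as OpenCV has them. Camera axes: x right, y down, z forward; pixel columns grow to the right and rows downward; lengths in m; the calibration is good to about 2 mm. A picture is of the moment at which its call begins. get_calibration takes no time and is no camera call.
- job_done(): hands the job in; it is judged then, once.
The state is a dict: "time": time; "q": joint angles; "qd": joint speeds; "joint_efforts": joint torques, N m; "ee_pos": TCP position; "tcp_rot": TCP orientation; "wrist_force": force on the tool from outside, world axes, zero at the start; "torque": the same for the moment, N m; "opening": finger opening in m; "grasp_force": force on a finger pad.
Only numpy, scipy, OpenCV 4.12 (cv2) and the standard library are available. Lean on these libraries where they do the work, as an engineer would, in place of code of your own. Each camera call takes 0.05 s, during which the arm holds its last target. There are 200 camera calls.

### The job

Pull the grog meter's outlet gate fully open, then wind its crank clockwise (seen from above) to feed exactly two full turns: the drive has free play, so the two turns count only from the point where you feel the crank take up the load of the auger. Feed no more than that and never wind the auger backwards, keep the force on the crank gentle, then push the gate fully shut, let go, and leave the other pieces alone.

Things in the scene. Friction and masses are not known exactly. Their poses are not given: they have to be found in the camera images.
- meter: Grog meter, fixed: base plate 220 x 200 x 12 mm, four posts, grey gate housing (155 mm square, 85 to 115 mm high), green round hopper 140 mm across to 190 mm high, steel cap 148 mm across to 198 mm. Origin: centre of the underside, at bench height; the vertical crank axis passes through the origin along z; the gate slides out along +y.
- crank: Steel crank on top of the meter, feeding when turned clockwise from above. Origin on the vertical crank axis, 204 mm above the bench; own +x points along its arm (18 mm wide, top face 215 mm above the bench) to the grip. Finger contact force on crank and grip, all fingers added (a 25 N pinch alone makes 50 N), above 80 N bends it.
- drive (a point): Hidden dog drive on the crank axis, 204 mm up. It has free play: from the start the crank turns clockwise nearly freely (about 0.3 N at the grip) through an unknown 0.8 to 3.8 rad; then the dog meets the auger and the grip needs about 7.5 N along its circle while the auger turns. The auger turns only when driven and stays where it is left.
- crank_grip (a point): Middle of the crank's upright red grip, 60 mm from the crank axis, 243 mm above the bench: a cylinder 22 mm across, 218 to 264 mm high, spinning freely on its own upright pin, so that a gripper need not turn as it goes round.
- gate_knob (a point): Middle of the gate's upright black knob, 22 mm across, from 126 to 172 mm above the bench (this point at 152 mm), 145 mm from the crank axis on the meter's +y side when the gate is shut.
- gate (a joint): Outlet gate, m: 0 fully shut, 0.05 fully open (stop at both ends), moving out along the meter's +y. About 2.5 N of friction; stays where it is left.
- dose_nut (a point): Hidden nut inside the closed hopper that rides on the auger's thread: 150.0 mm above the meter's origin at the start, it sinks 0.5 mm for each clockwise turn of the auger. Not visible, and too fine to be counted from readings.
- cup: White catch bowl, 76 mm across, 50 mm high, standing on the base plate under the outlet. Origin: centre of its underside. Leave alone.
- mug: Terracotta mug, 80 mm across, 90 mm high, standing on the bench. Origin: centre of its underside. Leave alone.
- glaze: Blue glaze jar, 66 mm across, 110 mm high, standing on the bench. Origin: centre of its underside. Leave alone.
- rib: Flat dark wooden rib, 110 x 50 x 8 mm, lying on the bench. Origin: centre of its underside. Leave alone.

How it is judged:
By the outcome, as a careful person would: the job done as asked, in the order asked, and still so for the second after the job is handed in, with the robot touching nothing.
It also fails if it takes over 72 s, if anything falls off the work surface, if the arm or the gripper's body presses on something with over 40 N, if the wrist force passes 120 N, or if a joint passes its speed limit or range.

## Working session

There is one attempt and no reset: what is moved stays moved. The work goes in short steps, Python scripts to look and compute and a tool call to move; the robot and the scene stay as the last step left them, time stands still between calls to the robot, and variables do not carry over. Pictures are saved under pics/ and viewed, at most 10 in all, crops included, and the job is handed in when it is done.

Besides the shell and the picture viewer there is one more tool, called after "Emit:" as a command line: name --pt "numbers of a row" for each row, then --argument value for the rest. servo_tool: Moves the arm, as the interface text tells. Its arguments: {"type":"object","properties":{"moves":{"type":"array","items":{"type":"array","items":{"type":"number"}}},"claw":{"type":"number"},"force":{"type":"number"}},"required":["moves"]}

```bash
mkdir -p pics
python3 - <<'E'
from workcell import *
import cv2,numpy as np
for n in("top","side"):
    im=camera(n); cv2.imwrite(f"pics/{n}0.png",im[...,::-1]); c=get_calibration(n); print(n,c)
    R=cv2.Rodrigues(np.array(c["rvec"],float))[0]; print(-R.T@np.array(c["tvec"]))
o=get_obs(); print(o)
E
```

```text
top {'fx': 409.6250160586161, 'fy': 409.6250160586161, 'cx': 261.0051981482565, 'cy': 181.02836906585645, 'k1': -0.011578889670957541, 'rvec': array([ 2.22359734, -2.16271054,  0.06556658]), 'tvec': array([-0.08398011,  0.5682134 ,  1.1006384 ])}
[ 0.50612865 -0.06650277  1.13169571]
side {'fx': 366.31873003548253, 'fy': 366.31873003548253, 'cx': 251.31528426498048, 'cy': 188.47218168239098, 'k1': -0.09548792448272761, 'rvec': array([ 0.25452276, -2.59400785,  1.51462599]), 'tvec': array([0.53504228, 0.2374948 , 0.82340645])}
[0.38307037 0.69708112 0.62290224]
{'time': 0.1, 'q': array([6.38848445e+01, 5.00621036e+00, 1.00397223e+01, 9.51017703e+01,
       9.48132684e-04, 8.99980816e+01]), 'qd': array([-0.01506052, -0.08984805,  0.10790749, -0.02495275,  0.07406453,
        0.02522991]), 'joint_efforts': array([-3.39304679e-04, -5.21562874e+01,  4.65654051e+01,  1.59672322e-02,
       -5.89773163e-05,  1.48205442e-05]), 'ee_pos': array([0.24199609, 0.49365565, 0.23067719]), 'tcp_rot': array([-1.79931742e+02, -9.50417474e-04,  1.53886762e+02]), 'wrist_force': array([-0.07512791, -0.08845253,  0.31239956]), 'torque': array([-0.01426505,  0.02359414,  0.04966876]), 'grasp_force': 0.0, 'opening': 0.08506408315484652}
```

View pics/top0.png

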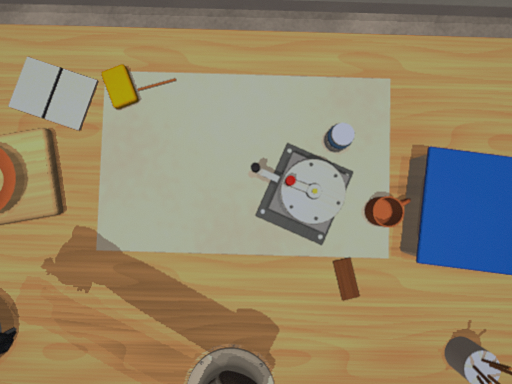

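View pics/side0.png

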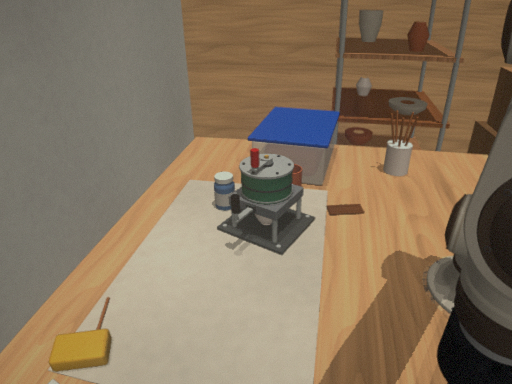

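```bash
cat > h.py <<'E'
from workcell import *
import cv2,numpy as np
def cal(n):
    c=get_calibration(n);K=np.array([[c["fx"],0,c["cx"]],[0,c["fy"],c["cy"]],[0,0,1.]])
    return K,np.array([c["k1"],0,0,0,0.]),np.array(c["rvec"],float),np.array(c["tvec"],float)
def toz(n,uv,z):
    K,d,r,t=cal(n);R=cv2.Rodrigues(r)[0];C=-R.T@t
    p=cv2.undistortPoints(np.array(uv,float).reshape(-1,1,2),K,d).reshape(-1,2)
    D=np.c_[p,np.ones(len(p))]@R
    return C+D*((z-C[2])/D[:,2])[:,None]
def proj(n,P):
    K,d,r,t=cal(n);return cv2.projectPoints(np.array(P,float).reshape(-1,1,3),r,t,K,d)[0].reshape(-1,2)
E
python3 - <<'E'
from h import *
im=cv2.imread("pics/top0.png");h=cv2.cvtColor(im,cv2.COLOR_BGR2HSV)
b=im[...,0].astype(int);g=im[...,1].astype(int);r=im[...,2].astype(int)
roi=np.zeros(b.shape,bool);roi[140:250,240:360]=1
red=roi&(r>120)&(g<60);print("red",red.sum(),np.argwhere(red).mean(0)[::-1])
ys,xs=np.where(red);print(toz("top",[[xs.mean(),ys.mean()]],.26))
blk=roi&(r<35)&(g<35)&(b<35);blk[:, 270:]=0
ys,xs=np.where(blk);print("blk",len(xs),xs.mean(),ys.mean(),toz("top",[[xs.mean(),ys.mean()]],.17))
S=4;big=cv2.resize(im[135:255,240:370],None,fx=6,fy=6,interpolation=cv2.INTER_CUBIC)[:600,:800];cv2.imwrite("pics/topc.png",big)
s=cv2.imread("pics/side0.png");cv2.imwrite("pics/sidec.png",cv2.resize(s[140:250,210:330],None,fx=5,fy=5,interpolation=cv2.INTER_CUBIC))
E
```

```text
red 68 [289.91176471 179.98529412]
[[ 0.56024976 -0.12936739  0.26      ]]
blk 6 255.5 169.16666666666666 [[ 0.58910126 -0.05420879  0.17      ]]
```

View pics/topc.png

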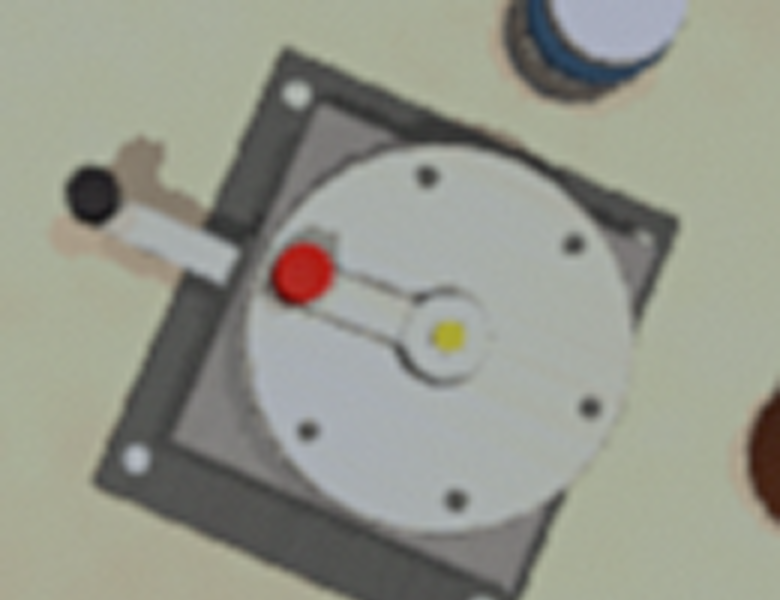

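View pics/sidec.png

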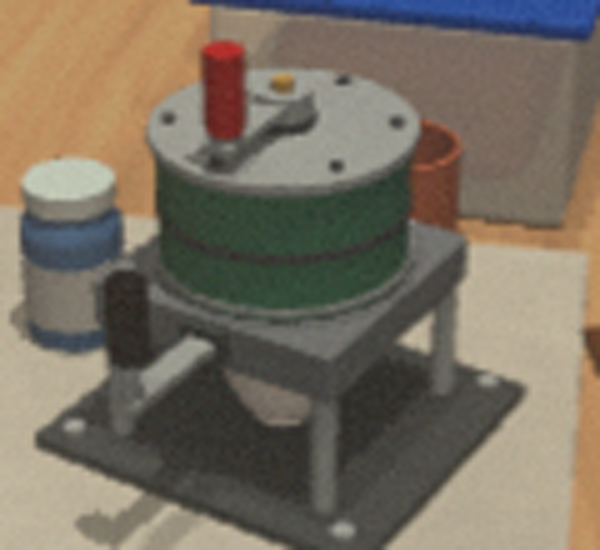

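Run:
```python
from h import *
from scipy.optimize import least_squares
T=lambda x,y:[240+(x+.5)/6-.5,135+(y+.5)/6-.5]
S=lambda x,y:[210+(x+.5)/5-.5,140+(y+.5)/5-.5]
# plate corners signs assigned from yaw: +y toward knob
def model(p):
    x,y,w,a=p;c,s=np.cos(w),np.sin(w);M=lambda u,v,z:[x+c*u-s*v,y+s*u+c*v,z]
    G=lambda z:[x+.06*np.cos(a),y+.06*np.sin(a),z]
    t=[M(0,0,.198),G(.264),M(0,.145,.172),M(.11,.1,.012),M(.11,-.1,.012),M(-.11,.1,.012)]
    k=[M(0,0,.198),G(.241),M(0,.145,.149)]+[M(.11,.1,.012),M(-.11,-.1,.012),M(-.11,.1,.012)]
    return proj("top",t),proj("side",k)
to=np.array([T(440,338),T(303,273),T(92,195),T(285,47),T(680,218),T(97,483)])
so=np.array([S(284,128),S(224,91),S(127,318),S(38,437),S(525,388),S(375,550)])
def f(p):
    a,b=model(p);return np.r_[(a-to).ravel(),(b-so).ravel()]
p0=[.54,-.18,np.arctan2(-.05,.13)*-1-0.8+0.4,1.2]
best=min((least_squares(f,[.54,-.18,w,1.2],loss="soft_l1") for w in(-.4,.4,1.2,-1.2,2.5)),key=lambda r:r.cost)
p=best.x;print(p,best.cost);print(f(p).reshape(-1,2).round(2))
x,y,w,a=p;print("knob",x-.145*np.sin(w),y+.145*np.cos(w),"grip",x+.06*np.cos(a),y+.06*np.sin(a),"ydir",-np.sin(w),np.cos(w),np.degrees([w,a]))
```

```text
[ 0.54039372 -0.18664839 -0.37836376  1.23914892] 9.278529933483018
[[-0.12  0.08]
 [ 0.22 -0.05]
 [-0.35 -0.07]
 [-0.96 -0.21]
 [ 0.2  -0.09]
 [-1.25  0.76]
 [-0.03 -2.28]
 [ 0.38 -1.31]
 [ 0.8  -0.89]
 [-0.85 -1.72]
 [ 0.61 -2.44]
 [-2.21  1.15]]
knob 0.593956785426437 -0.051904199779771065 grip 0.5599297850618252 -0.1299179602992298 ydir 0.3694004597640748 0.9292703053073902 [-21.67864684  70.99800328]
```

Emit:
servo_tool --pt "1.8 -2.7 1 -0.12" --pt "3.6 -5.4 2 -0.24" --pt "5.4 -8.1 3 -0.36" --pt "7.2 -10.8 4 -0.48" --pt "9 -13.6 5 -0.6" --pt "10.8 -16.4 6 -0.72" --pt "12.6 -19.2 7 -0.84" --pt "14.4 -22 8 -0.96" --pt "16.2 -24.8 8 -1.08" --pt "18 -27.6 8 -1.2" --pt "19.8 -30.4 8 -1.32" --pt "21.6 -33.2 8 -1.44" --pt "23.4 -36 8 -1.56" --pt "25.2 -38.8 8 -1.68" --pt "27 -41.6 8 -1.8" --pt "28.8 -44.4 8 -1.92" --pt "30.6 -47 8 -2.04" --pt "32.4 -49.6 8 -2.16" --pt "34 -52.2 8 -2.28" --pt "35.2 -54.5 8 -2.4" --claw 0.4 --force 20

```text
time: 1.77
ee_pos: [0.595, -0.053, 0.3104]
tcp_rot: [-180.0, 0.1, 16.0]
wrist_force: [-0.4, 0.5, 0.1]
opening: 0.051
grasp_force: 0.0
```

Emit:
servo_tool --pt "0 0 0 -0.12" --pt "0 0 0 -0.24" --pt "0 0 0 -0.36" --pt "0 0 0 -0.48" --pt "0 0 0 -0.6" --pt "0 0 0 -0.665" --pt "0 0 0 -0.665"

```text
time: 2.35
ee_pos: [0.5758, -0.127, 0.3107]
tcp_rot: [-176.7, 0.3, -14.0]
wrist_force: [-0.5, 1.0, 0.3]
opening: 0.0511
grasp_force: 0.0
```

```bash
python3 -c "
from workcell import *
o=get_obs();print(o['q'].round(1),o['ee_pos'],o['tcp_rot'],o['wrist_force'])"
```

```text
[-14.1  13.9  29.1 105.6   3.3 179.9] [ 0.57576041 -0.12696072  0.31073625] [-176.65370971    0.28198427  -13.99696591] [-0.48980343  0.96515446  0.31148519]
```

Emit:
servo_tool --pt "0 0 0 0.12" --pt "0 0 0 0.24" --pt "0 0 0 0.36" --pt "0 0 0 0.48" --pt "0 0 0 0.6" --pt "0 0 0 0.72" --pt "0 0 0 0.84" --pt "0 0 0 0.96" --pt "0 0 0 1.08" --pt "0 0 0 1.2" --pt "0 0 0 1.32" --pt "0 0 0 1.44" --pt "0 0 0 1.56" --pt "0 0 0 1.68" --pt "0 0 0 1.8" --pt "0 0 0 1.92" --pt "0 0 0 2.04" --pt "0 0 0 2.16" --pt "0 0 0 2.28" --pt "0 0 0 2.4"

```text
time: 4.02
ee_pos: [0.5761, -0.1258, 0.311]
tcp_rot: [-176.6, 0.2, 124.0]
wrist_force: [-0.6, 1.3, -0.3]
opening: 0.0512
grasp_force: 0.0
```

Emit:
servo_tool --pt "0.6 2.5 0 0.12" --pt "1.2 5 0 0.24" --pt "1.75 7.3 0 0.36" --pt "1.75 7.3 0 0.48" --pt "1.75 7.3 0 0.6" --pt "1.75 7.3 0 0.6" --pt "1.75 7.3 0 0.6"

```text
time: 4.6
ee_pos: [0.5935, -0.0527, 0.3113]
tcp_rot: [-176.7, 0.2, 157.8]
wrist_force: [0.8, -0.1, -0.3]
opening: 0.0512
grasp_force: 0.0
```

Emit:
servo_tool --pt "0 0 -2.5 0" --pt "0 0 -5 0" --pt "0 0 -7.5 0" --pt "0 0 -10 0" --pt "0 0 -12 0" --pt "0 0 -14 0" --pt "0 0 -15.5 0" --pt "0 0 -16.5 0" --pt "0 0 -17.5 0" --pt "0 0 -17.5 0"

```text
time: 5.43
ee_pos: [0.593, -0.053, 0.1345]
tcp_rot: [-176.6, 0.1, 157.9]
wrist_force: [-0.2, 0.6, -1.0]
opening: 0.0512
grasp_force: 0.0
```

Emit:
servo_tool --pt "0 0 0 0" --pt "0 0 0 0" --pt "0 0 0 0" --pt "0 0 0 0" --pt "0 0 0 0" --pt "0 0 0 0" --claw 1

```text
time: 5.93
ee_pos: [0.5945, -0.052, 0.1376]
tcp_rot: [-176.8, 0.3, 158.0]
wrist_force: [1.5, 4.9, 2.0]
opening: 0.0224
grasp_force: 20.1
```

Emit:
servo_tool --pt "0.22 0.56 0 0" --pt "0.44 1.11 0 0" --pt "0.66 1.67 0 0" --pt "0.89 2.23 0 0" --pt "1.11 2.79 0 0" --pt "1.33 3.34 0 0" --pt "1.55 3.9 0 0" --pt "1.77 4.46 0 0" --pt "1.88 4.74 0 0" --pt "1.95 4.9 0 0" --pt "1.95 4.9 0 0" --pt "1.95 4.9 0 0"

```text
time: 6.93
ee_pos: [0.6134, -0.0055, 0.1376]
tcp_rot: [-176.5, 0.4, 157.9]
wrist_force: [-1.6, -10.9, 6.9]
opening: 0.0221
grasp_force: 24.6
```

Emit:
servo_tool --pt "-0.04 -0.1 0 0" --pt "-0.08 -0.2 0 0" --pt "-0.08 -0.2 0 0" --pt "-0.08 -0.2 0 0" --pt "-0.08 -0.2 0 0" --pt "-0.08 -0.2 3 0" --pt "-0.08 -0.2 6 0" --pt "-0.08 -0.2 9 0" --pt "-0.08 -0.2 12 0" --pt "-0.08 -0.2 15 0" --pt "-0.08 -0.2 18 0" --pt "-0.08 -0.2 19.5 0" --pt "-1.4 -3.3 19.5 0" --pt "-2.7 -6.4 19.5 0" --pt "-4.1 -9.5 19.5 0" --pt "-5.45 -12.7 19.5 0" --pt "-5.45 -12.7 19.5 0" --pt "-5.45 -12.7 19.5 0" --claw 0.4

```text
time: 8.43
ee_pos: [0.558, -0.1321, 0.3317]
tcp_rot: [-176.7, 0.3, 157.9]
wrist_force: [-0.1, 0.2, 1.2]
opening: 0.0512
grasp_force: 0.0
```

Run:
```python
from h import *
a=camera("top");b=camera("side")
cv2.imwrite("pics/m.png",np.hstack([cv2.resize(a[110:260,220:370],None,fx=2.6,fy=2.6),cv2.resize(b[90:240,200:350],None,fx=2.6,fy=2.6)])[...,::-1])
```

```text
(no output)
```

View pics/m.png

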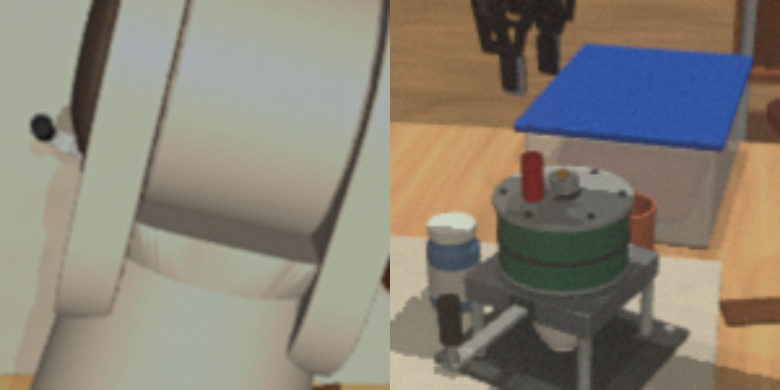

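The gate is out (knob at the far left of the top crop, about (42,127)). In the side crop the fingers hang over the red grip (about (532,175)), so I'll descend and grasp it.

Emit:
servo_tool --pt "0.15 0.1 -2 0" --pt "0.15 0.1 -4 0" --pt "0.15 0.1 -6 0" --pt "0.15 0.1 -8 0" --pt "0.15 0.1 -9.3 0" --pt "0.15 0.1 -10.3 0" --pt "0.15 0.1 -10.3 0" --pt "0.15 0.1 -10.3 0"

```text
time: 9.2
ee_pos: [0.5603, -0.129, 0.2283]
tcp_rot: [-176.7, 0.2, 158.1]
wrist_force: [0.0, -0.1, 0.1]
opening: 0.0511
grasp_force: 0.0
```

Emit:
servo_tool --pt "0 0 0 0" --pt "0 0 0 0" --pt "0 0 0 0" --pt "0 0 0 0" --pt "0 0 0 0" --pt "0 0 0 0" --claw 1 --force 20

```text
time: 9.7
ee_pos: [0.5606, -0.1297, 0.2293]
tcp_rot: [-176.7, 0.3, 158.0]
wrist_force: [1.2, 1.4, 6.0]
opening: 0.022
grasp_force: 20.0
```

```bash
cat > arc.py <<'E'
import sys,numpy as np
# phi start deg, list of call sizes; rows per step deg
def call(phi,d,n,hold,R=6.0):
    P=lambda a:R*np.array([np.cos(np.radians(a)),np.sin(np.radians(a))])
    rows=[(P(phi-d*k/n)-P(phi)).round(2).tolist()+[0,0] for k in range(1,n+1)]
    rows+= [rows[-1]]*hold
    return str([[int(v) if v==0 else v for v in r] for r in rows])
if __name__=="__main__":
    phi=float(sys.argv[1])
    for a in sys.argv[2:]:
        d,n,h=map(float,a.split(","));print(phi,call(phi,d,int(n),int(h)));phi-=d
E
python3 arc.py 70.7 36,9,2 $(for i in `seq 20`; do echo 5,2,1; done)
```

```text
70.7 [[0.39, -0.15, 0, 0], [0.77, -0.33, 0, 0], [1.13, -0.54, 0, 0], [1.48, -0.77, 0, 0], [1.82, -1.02, 0, 0], [2.13, -1.3, 0, 0], [2.43, -1.59, 0, 0], [2.7, -1.91, 0, 0], [2.95, -2.25, 0, 0], [2.95, -2.25, 0, 0], [2.95, -2.25, 0, 0]]
34.7 [[0.14, -0.22, 0, 0], [0.28, -0.44, 0, 0], [0.28, -0.44, 0, 0]]
29.700000000000003 [[0.12, -0.23, 0, 0], [0.24, -0.47, 0, 0], [0.24, -0.47, 0, 0]]
24.700000000000003 [[0.1, -0.24, 0, 0], [0.2, -0.48, 0, 0], [0.2, -0.48, 0, 0]]
19.700000000000003 [[0.08, -0.25, 0, 0], [0.15, -0.5, 0, 0], [0.15, -0.5, 0, 0]]
14.700000000000003 [[0.06, -0.25, 0, 0], [0.11, -0.51, 0, 0], [0.11, -0.51, 0, 0]]
9.700000000000003 [[0.04, -0.26, 0, 0], [0.07, -0.52, 0, 0], [0.07, -0.52, 0, 0]]
4.700000000000003 [[0.02, -0.26, 0, 0], [0.02, -0.52, 0, 0], [0.02, -0.52, 0, 0]]
-0.29999999999999716 [[-0.01, -0.26, 0, 0], [-0.03, -0.52, 0, 0], [-0.03, -0.52, 0, 0]]
-5.299999999999997 [[-0.03, -0.26, 0, 0], [-0.07, -0.52, 0, 0], [-0.07, -0.52, 0, 0]]
-10.299999999999997 [[-0.05, -0.26, 0, 0], [-0.12, -0.51, 0, 0], [-0.12, -0.51, 0, 0]]
-15.299999999999997 [[-0.07, -0.25, 0, 0], [-0.16, -0.5, 0, 0], [-0.16, -0.5, 0, 0]]
-20.299999999999997 [[-0.1, -0.24, 0, 0], [-0.2, -0.48, 0, 0], [-0.2, -0.48, 0, 0]]
-25.299999999999997 [[-0.12, -0.23, 0, 0], [-0.24, -0.46, 0, 0], [-0.24, -0.46, 0, 0]]
-30.299999999999997 [[-0.14, -0.22, 0, 0], [-0.28, -0.44, 0, 0], [-0.28, -0.44, 0, 0]]
-35.3 [[-0.16, -0.21, 0, 0], [-0.32, -0.41, 0, 0], [-0.32, -0.41, 0, 0]]
-40.3 [[-0.17, -0.2, 0, 0], [-0.36, -0.38, 0, 0], [-0.36, -0.38, 0, 0]]
-45.3 [[-0.19, -0.18, 0, 0], [-0.39, -0.35, 0, 0], [-0.39, -0.35, 0, 0]]
-50.3 [[-0.21, -0.16, 0, 0], [-0.42, -0.32, 0, 0], [-0.42, -0.32, 0, 0]]
-55.3 [[-0.22, -0.14, 0, 0], [-0.44, -0.28, 0, 0], [-0.44, -0.28, 0, 0]]
-60.3 [[-0.23, -0.12, 0, 0], [-0.47, -0.24, 0, 0], [-0.47, -0.24, 0, 0]]
```

Emit:
servo_tool --pt "0.39 -0.15 0 0" --pt "0.77 -0.33 0 0" --pt "1.13 -0.54 0 0" --pt "1.48 -0.77 0 0" --pt "1.82 -1.02 0 0" --pt "2.13 -1.3 0 0" --pt "2.43 -1.59 0 0" --pt "2.7 -1.91 0 0" --pt "2.95 -2.25 0 0" --pt "2.95 -2.25 0 0" --pt "2.95 -2.25 0 0"

```text
time: 10.62
ee_pos: [0.5905, -0.1527, 0.2294]
tcp_rot: [-176.7, 0.4, 158.0]
wrist_force: [1.9, 1.0, 8.1]
opening: 0.022
grasp_force: 20.2
```

Emit:
servo_tool --pt "0.14 -0.22 0 0" --pt "0.28 -0.44 0 0" --pt "0.28 -0.44 0 0"

```text
time: 10.87
ee_pos: [0.5933, -0.1571, 0.2294]
tcp_rot: [-176.7, 0.4, 158.0]
wrist_force: [1.2, 0.5, 8.0]
opening: 0.022
grasp_force: 20.2
```

Emit:
servo_tool --pt "0.12 -0.23 0 0" --pt "0.24 -0.47 0 0" --pt "0.24 -0.47 0 0"

```text
time: 11.12
ee_pos: [0.5957, -0.1619, 0.2294]
tcp_rot: [-176.7, 0.4, 158.0]
wrist_force: [1.4, 0.6, 6.9]
opening: 0.0223
grasp_force: 20.2
```

Emit:
servo_tool --pt "0.1 -0.24 0 0" --pt "0.2 -0.48 0 0" --pt "0.2 -0.48 0 0"

```text
time: 11.37
ee_pos: [0.5976, -0.1667, 0.2294]
tcp_rot: [-176.7, 0.4, 158.0]
wrist_force: [0.2, 0.2, 7.3]
opening: 0.0222
grasp_force: 20.3
```

Emit:
servo_tool --pt "0.08 -0.25 0 0" --pt "0.15 -0.5 0 0" --pt "0.15 -0.5 0 0"

```text
time: 11.62
ee_pos: [0.5991, -0.1718, 0.2294]
tcp_rot: [-176.7, 0.4, 158.0]
wrist_force: [0.8, 0.1, 7.4]
opening: 0.0217
grasp_force: 20.3
```

Emit:
servo_tool --pt "0.06 -0.25 0 0" --pt "0.11 -0.51 0 0" --pt "0.11 -0.51 0 0"

```text
time: 11.87
ee_pos: [0.6002, -0.1769, 0.2294]
tcp_rot: [-176.7, 0.4, 158.0]
wrist_force: [0.6, -0.2, 7.1]
opening: 0.0217
grasp_force: 20.3
```

Emit:
servo_tool --pt "0.04 -0.26 0 0" --pt "0.07 -0.52 0 0" --pt "0.07 -0.52 0 0"

```text
time: 12.12
ee_pos: [0.6008, -0.1821, 0.2294]
tcp_rot: [-176.7, 0.4, 158.0]
wrist_force: [1.3, 0.3, 7.6]
opening: 0.0223
grasp_force: 20.4
```

Emit:
servo_tool --pt "0.02 -0.26 0 0" --pt "0.02 -0.52 0 0" --pt "0.02 -0.52 0 0"

```text
time: 12.37
ee_pos: [0.6009, -0.1873, 0.2294]
tcp_rot: [-176.7, 0.4, 158.0]
wrist_force: [0.6, -0.0, 7.3]
opening: 0.022
grasp_force: 20.4
```

Emit:
servo_tool --pt "-0.01 -0.26 0 0" --pt "-0.03 -0.52 0 0" --pt "-0.03 -0.52 0 0"

```text
time: 12.62
ee_pos: [0.6006, -0.1926, 0.2294]
tcp_rot: [-176.7, 0.4, 158.0]
wrist_force: [0.9, -0.5, 7.6]
opening: 0.0219
grasp_force: 20.4
```

Emit:
servo_tool --pt "-0.03 -0.26 0 0" --pt "-0.07 -0.52 0 0" --pt "-0.07 -0.52 0 0"

```text
time: 12.87
ee_pos: [0.5999, -0.1978, 0.2294]
tcp_rot: [-176.7, 0.4, 158.0]
wrist_force: [-0.1, -0.7, 7.7]
opening: 0.0223
grasp_force: 20.5
```

Emit:
servo_tool --pt "-0.05 -0.26 0 0" --pt "-0.12 -0.51 0 0" --pt "-0.12 -0.51 0 0"

```text
time: 13.12
ee_pos: [0.5986, -0.2029, 0.2294]
tcp_rot: [-176.7, 0.3, 158.0]
wrist_force: [1.3, -1.0, 7.9]
opening: 0.0219
grasp_force: 20.5
```

Emit:
servo_tool --pt "-0.07 -0.25 0 0" --pt "-0.16 -0.5 0 0" --pt "-0.16 -0.5 0 0"

```text
time: 13.37
ee_pos: [0.597, -0.2079, 0.2294]
tcp_rot: [-176.7, 0.3, 158.0]
wrist_force: [0.4, -0.7, 7.1]
opening: 0.0221
grasp_force: 20.5
```

Emit:
servo_tool --pt "-0.1 -0.24 0 0" --pt "-0.2 -0.48 0 0" --pt "-0.2 -0.48 0 0"

```text
time: 13.62
ee_pos: [0.5954, -0.2116, 0.2294]
tcp_rot: [-176.8, 0.4, 158.1]
wrist_force: [3.2, 4.6, 7.9]
opening: 0.0225
grasp_force: 21.0
```

Emit:
servo_tool --pt "-0.12 -0.23 0 0" --pt "-0.24 -0.46 0 0" --pt "-0.24 -0.46 0 0"

```text
time: 13.87
ee_pos: [0.5932, -0.216, 0.2294]
tcp_rot: [-176.8, 0.4, 158.1]
wrist_force: [3.7, 5.2, 7.9]
opening: 0.022
grasp_force: 21.1
```

Emit:
servo_tool --pt "-0.14 -0.22 0 0" --pt "-0.28 -0.44 0 0" --pt "-0.28 -0.44 0 0"

```text
time: 14.12
ee_pos: [0.5904, -0.2204, 0.2295]
tcp_rot: [-176.8, 0.4, 158.1]
wrist_force: [4.1, 4.7, 7.4]
opening: 0.0221
grasp_force: 21.1
```

```bash
python3 arc.py -35.3 100,20,0 100,20,0 100,20,0 100,20,0 100,20,0 100,20,0 90,18,2
```

```text
-35.3 [[-0.32, -0.41, 0, 0], [-0.68, -0.8, 0, 0], [-1.06, -1.15, 0, 0], [-1.48, -1.47, 0, 0], [-1.92, -1.74, 0, 0], [-2.39, -1.98, 0, 0], [-2.87, -2.18, 0, 0], [-3.37, -2.34, 0, 0], [-3.89, -2.45, 0, 0], [-4.41, -2.51, 0, 0], [-4.93, -2.53, 0, 0], [-5.45, -2.51, 0, 0], [-5.97, -2.44, 0, 0], [-6.48, -2.32, 0, 0], [-6.98, -2.16, 0, 0], [-7.46, -1.96, 0, 0], [-7.92, -1.71, 0, 0], [-8.36, -1.43, 0, 0], [-8.78, -1.11, 0, 0], [-9.16, -0.75, 0, 0]]
-135.3 [[-0.35, 0.39, 0, 0], [-0.67, 0.8, 0, 0], [-0.95, 1.25, 0, 0], [-1.19, 1.71, 0, 0], [-1.38, 2.2, 0, 0], [-1.54, 2.7, 0, 0], [-1.65, 3.21, 0, 0], [-1.72, 3.73, 0, 0], [-1.74, 4.25, 0, 0], [-1.71, 4.77, 0, 0], [-1.64, 5.29, 0, 0], [-1.52, 5.8, 0, 0], [-1.36, 6.3, 0, 0], [-1.16, 6.78, 0, 0], [-0.92, 7.25, 0, 0], [-0.63, 7.69, 0, 0], [-0.31, 8.1, 0, 0], [0.04, 8.49, 0, 0], [0.43, 8.84, 0, 0], [0.85, 9.15, 0, 0]]
-235.3 [[0.44, 0.28, 0, 0], [0.91, 0.52, 0, 0], [1.39, 0.72, 0, 0], [1.89, 0.87, 0, 0], [2.4, 0.98, 0, 0], [2.92, 1.05, 0, 0], [3.45, 1.07, 0, 0], [3.97, 1.04, 0, 0], [4.49, 0.97, 0, 0], [5.0, 0.85, 0, 0], [5.5, 0.69, 0, 0], [5.98, 0.4
[... 1167 characters left out ...]
[0.8, 3.52, 0, 0], [1.08, 3.96, 0, 0], [1.4, 4.37, 0, 0], [1.76, 4.76, 0, 0], [2.15, 5.11, 0, 0], [2.56, 5.42, 0, 0], [3.01, 5.7, 0, 0], [3.47, 5.94, 0, 0], [3.96, 6.14, 0, 0], [4.46, 6.3, 0, 0], [4.97, 6.41, 0, 0], [5.49, 6.47, 0, 0], [6.01, 6.49, 0, 0], [6.53, 6.47, 0, 0]]
-635.3 [[0.52, -0.07, 0, 0], [1.03, -0.19, 0, 0], [1.53, -0.35, 0, 0], [2.01, -0.55, 0, 0], [2.47, -0.79, 0, 0], [2.91, -1.08, 0, 0], [3.33, -1.4, 0, 0], [3.71, -1.75, 0, 0], [4.06, -2.14, 0, 0], [4.38, -2.56, 0, 0], [4.66, -3.0, 0, 0], [4.9, -3.47, 0, 0], [5.09, -3.95, 0, 0], [5.25, -4.45, 0, 0], [5.36, -4.96, 0, 0], [5.43, -5.48, 0, 0], [5.45, -6.01, 0, 0], [5.42, -6.53, 0, 0], [5.42, -6.53, 0, 0], [5.42, -6.53, 0, 0]]
```

Emit:
servo_tool --pt "-0.32 -0.41 0 0" --pt "-0.68 -0.8 0 0" --pt "-1.06 -1.15 0 0" --pt "-1.48 -1.47 0 0" --pt "-1.92 -1.74 0 0" --pt "-2.39 -1.98 0 0" --pt "-2.87 -2.18 0 0" --pt "-3.37 -2.34 0 0" --pt "-3.89 -2.45 0 0" --pt "-4.41 -2.51 0 0" --pt "-4.93 -2.53 0 0" --pt "-5.45 -2.51 0 0" --pt "-5.97 -2.44 0 0" --pt "-6.48 -2.32 0 0" --pt "-6.98 -2.16 0 0" --pt "-7.46 -1.96 0 0" --pt "-7.92 -1.71 0 0" --pt "-8.36 -1.43 0 0" --pt "-8.78 -1.11 0 0" --pt "-9.16 -0.75 0 0" --force 25

```text
time: 15.78
ee_pos: [0.4991, -0.2295, 0.2296]
tcp_rot: [-176.6, 0.5, 158.0]
wrist_force: [5.6, -5.9, 5.6]
opening: 0.022
grasp_force: 24.1
```

Emit:
servo_tool --pt "-0.35 0.39 0 0" --pt "-0.67 0.8 0 0" --pt "-0.95 1.25 0 0" --pt "-1.19 1.71 0 0" --pt "-1.38 2.2 0 0" --pt "-1.54 2.7 0 0" --pt "-1.65 3.21 0 0" --pt "-1.72 3.73 0 0" --pt "-1.74 4.25 0 0" --pt "-1.71 4.77 0 0" --pt "-1.64 5.29 0 0" --pt "-1.52 5.8 0 0" --pt "-1.36 6.3 0 0" --pt "-1.16 6.78 0 0" --pt "-0.92 7.25 0 0" --pt "-0.63 7.69 0 0" --pt "-0.31 8.1 0 0" --pt "0.04 8.49 0 0" --pt "0.43 8.84 0 0" --pt "0.85 9.15 0 0"

```text
time: 17.45
ee_pos: [0.5057, -0.1378, 0.2293]
tcp_rot: [-176.6, 0.2, 158.0]
wrist_force: [-6.7, -3.8, 8.4]
opening: 0.022
grasp_force: 24.0
```

Emit:
servo_tool --pt "0.44 0.28 0 0" --pt "0.91 0.52 0 0" --pt "1.39 0.72 0 0" --pt "1.89 0.87 0 0" --pt "2.4 0.98 0 0" --pt "2.92 1.05 0 0" --pt "3.45 1.07 0 0" --pt "3.97 1.04 0 0" --pt "4.49 0.97 0 0" --pt "5.0 0.85 0 0" --pt "5.5 0.69 0 0" --pt "5.98 0.49 0 0" --pt "6.44 0.25 0 0" --pt "6.88 -0.04 0 0" --pt "7.3 -0.36 0 0" --pt "7.68 -0.71 0 0" --pt "8.03 -1.1 0 0" --pt "8.35 -1.52 0 0" --pt "8.63 -1.96 0 0" --pt "8.87 -2.43 0 0"

```text
time: 19.12
ee_pos: [0.5951, -0.1604, 0.2293]
tcp_rot: [-176.8, 0.2, 158.1]
wrist_force: [-3.1, 6.5, 8.3]
opening: 0.0219
grasp_force: 24.3
```

Emit:
servo_tool --pt "0.2 -0.48 0 0" --pt "0.35 -0.98 0 0" --pt "0.46 -1.5 0 0" --pt "0.53 -2.02 0 0" --pt "0.55 -2.54 0 0" --pt "0.52 -3.06 0 0" --pt "0.45 -3.58 0 0" --pt "0.34 -4.09 0 0" --pt "0.18 -4.59 0 0" --pt "-0.03 -5.07 0 0" --pt "-0.27 -5.53 0 0" --pt "-0.55 -5.97 0 0" --pt "-0.88 -6.39 0 0" --pt "-1.23 -6.77 0 0" --pt "-1.62 -7.12 0 0" --pt "-2.04 -7.44 0 0" --pt "-2.48 -7.72 0 0" --pt "-2.94 -7.96 0 0" --pt "-3.43 -8.16 0 0" --pt "-3.93 -8.31 0 0"

```text
time: 20.78
ee_pos: [0.5572, -0.2442, 0.2296]
tcp_rot: [-176.8, 0.5, 158.1]
wrist_force: [6.6, 3.0, 7.9]
opening: 0.0217
grasp_force: 25.3
```

Emit:
servo_tool --pt "-0.51 -0.11 0 0" --pt "-1.03 -0.18 0 0" --pt "-1.55 -0.2 0 0" --pt "-2.08 -0.17 0 0" --pt "-2.6 -0.1 0 0" --pt "-3.11 0.02 0 0" --pt "-3.6 0.18 0 0" --pt "-4.09 0.38 0 0" --pt "-4.55 0.62 0 0" --pt "-4.99 0.91 0 0" --pt "-5.4 1.23 0 0" --pt "-5.79 1.58 0 0" --pt "-6.14 1.97 0 0" --pt "-6.46 2.39 0 0" --pt "-6.73 2.83 0 0" --pt "-6.97 3.3 0 0" --pt "-7.17 3.78 0 0" --pt "-7.33 4.28 0 0" --pt "-7.44 4.79 0 0" --pt "-7.5 5.31 0 0"

```text
time: 22.45
ee_pos: [0.4812, -0.1927, 0.2295]
tcp_rot: [-176.6, 0.4, 158.0]
wrist_force: [0.7, -7.7, 6.8]
opening: 0.0219
grasp_force: 24.8
```

Emit:
servo_tool --pt "-0.02 0.52 0 0" --pt "0.01 1.05 0 0" --pt "0.08 1.56 0 0" --pt "0.19 2.07 0 0" --pt "0.35 2.57 0 0" --pt "0.56 3.06 0 0" --pt "0.8 3.52 0 0" --pt "1.08 3.96 0 0" --pt "1.4 4.37 0 0" --pt "1.76 4.76 0 0" --pt "2.15 5.11 0 0" --pt "2.56 5.42 0 0" --pt "3.01 5.7 0 0" --pt "3.47 5.94 0 0" --pt "3.96 6.14 0 0" --pt "4.46 6.3 0 0" --pt "4.97 6.41 0 0" --pt "5.49 6.47 0 0" --pt "6.01 6.49 0 0" --pt "6.53 6.47 0 0"

```text
time: 24.12
ee_pos: [0.5453, -0.1265, 0.2292]
tcp_rot: [-176.7, 0.2, 158.0]
wrist_force: [-8.0, 1.4, 9.7]
opening: 0.022
grasp_force: 24.1
```

Emit:
servo_tool --pt "0.52 -0.07 0 0" --pt "1.03 -0.19 0 0" --pt "1.53 -0.35 0 0" --pt "2.01 -0.55 0 0" --pt "2.47 -0.79 0 0" --pt "2.91 -1.08 0 0" --pt "3.33 -1.4 0 0" --pt "3.71 -1.75 0 0" --pt "4.06 -2.14 0 0" --pt "4.38 -2.56 0 0" --pt "4.66 -3.0 0 0" --pt "4.9 -3.47 0 0" --pt "5.09 -3.95 0 0" --pt "5.25 -4.45 0 0" --pt "5.36 -4.96 0 0" --pt "5.43 -5.48 0 0" --pt "5.45 -6.01 0 0" --pt "5.42 -6.53 0 0" --pt "5.42 -6.53 0 0" --pt "5.42 -6.53 0 0"

```text
time: 25.78
ee_pos: [0.6008, -0.1916, 0.2294]
tcp_rot: [-176.8, 0.3, 158.0]
wrist_force: [0.6, 3.3, 8.5]
opening: 0.0217
grasp_force: 24.7
```

```bash
python3 arc.py -5.3 18.6,6,3
```

```text
-5.3 [[-0.04, -0.32, 0, 0], [-0.09, -0.64, 0, 0], [-0.17, -0.96, 0, 0], [-0.26, -1.27, 0, 0], [-0.37, -1.58, 0, 0], [-0.49, -1.88, 0, 0], [-0.49, -1.88, 0, 0], [-0.49, -1.88, 0, 0], [-0.49, -1.88, 0, 0]]
```

Emit:
servo_tool --pt "-0.04 -0.32 0 0" --pt "-0.09 -0.64 0 0" --pt "-0.17 -0.96 0 0" --pt "-0.26 -1.27 0 0" --pt "-0.37 -1.58 0 0" --pt "-0.49 -1.88 0 0" --pt "-0.49 -1.88 0 0" --pt "-0.49 -1.88 0 0" --pt "-0.49 -1.88 0 0"

```text
time: 26.53
ee_pos: [0.5961, -0.2101, 0.2294]
tcp_rot: [-176.8, 0.3, 158.1]
wrist_force: [1.8, 4.1, 8.3]
opening: 0.0218
grasp_force: 25.1
```

Run:
```python
from h import *
b=camera("side");cv2.imwrite("pics/s2.png",cv2.resize(b[110:210,220:320],None,fx=5,fy=5,interpolation=cv2.INTER_CUBIC)[...,::-1])
print(get_obs()["ee_pos"],proj("side",[[.5405+.06*np.cos(a),-.1866+.06*np.sin(a),z] for a in np.radians([-24.2,-34.2]) for z in(.218,.264)]))
```

```text
[ 0.59607873 -0.21014334  0.22941553] [[248.32190563 151.27021782]
 [247.84049101 135.63810207]
 [250.81822306 150.08419309]
 [250.39396431 134.53501236]]
```

View pics/s2.png

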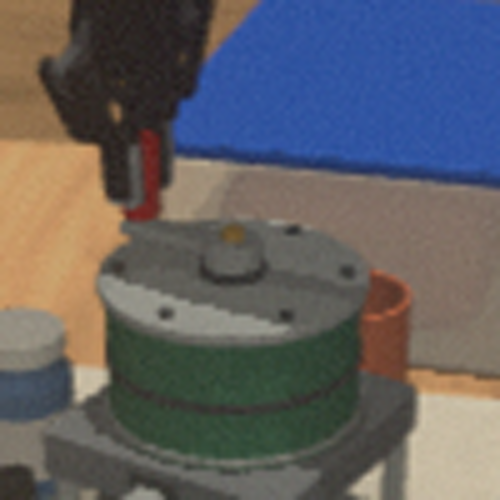

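Emit:
servo_tool --pt "-0.02 -0.04 0 0" --pt "-0.03 -0.06 0 0" --pt "-0.03 -0.06 0 0" --pt "-0.03 -0.06 0 0"

```text
time: 26.92
ee_pos: [0.596, -0.2103, 0.2294]
tcp_rot: [-176.8, 0.3, 158.1]
wrist_force: [3.5, 6.1, 7.5]
opening: 0.0217
grasp_force: 25.2
```

Emit:
servo_tool --pt "0 0 0 0" --pt "0 0 0 0" --pt "0 0 0 0" --pt "0 0 0 0" --pt "0 0 2 0" --pt "0 0 4 0" --pt "0 0 6 0" --pt "0 0 8 0" --pt "0 0 10 0" --pt "0.5 3.5 10 0" --pt "0.8 7 10 0" --pt "1 10.5 10 0" --pt "1.2 14 10 0" --pt "1.5 17.5 10 0" --pt "1.7 20.5 10 0" --pt "1.7 20.5 10 0" --pt "1.7 20.5 10 0" --claw 0.4

```text
time: 28.33
ee_pos: [0.612, -0.0048, 0.3279]
tcp_rot: [-176.7, 0.2, 158.2]
wrist_force: [-0.2, -0.4, 0.0]
opening: 0.0514
grasp_force: 0.0
```

Run:
```python
from h import *
a=camera("top");o=get_obs();print(o["ee_pos"],o["wrist_force"])
cv2.imwrite("pics/t2.png",cv2.resize(a[135:255,230:350],None,fx=5,fy=5,interpolation=cv2.INTER_CUBIC)[...,::-1])
r,g,b=[a[...,i].astype(int) for i in range(3)]
m=(r>110)&(g<60);m[:140]=0;m[250:]=0;m[:,:240]=0;m[:,355:]=0
ys,xs=np.where(m);print(len(xs),xs.mean(),ys.mean());p=toz("top",[[xs.mean(),ys.mean()]],.26)[0];print(p)
for c in([.5404,-.1866],[.5408,-.1863]):
  d=p[:2]-c;print(np.degrees(np.arctan2(d[1],d[0])),np.hypot(*d))
```

```text
[ 0.61194627 -0.0060105   0.32799482] [ 0.77482562 -0.46852555  0.41017081]
70 327.9428571428571 164.5142857142857
[ 0.59564865 -0.20990986  0.26      ]
-22.875283384250377 0.059964680858731245
-23.28969095649322 0.059714319456331676
```

View pics/t2.png

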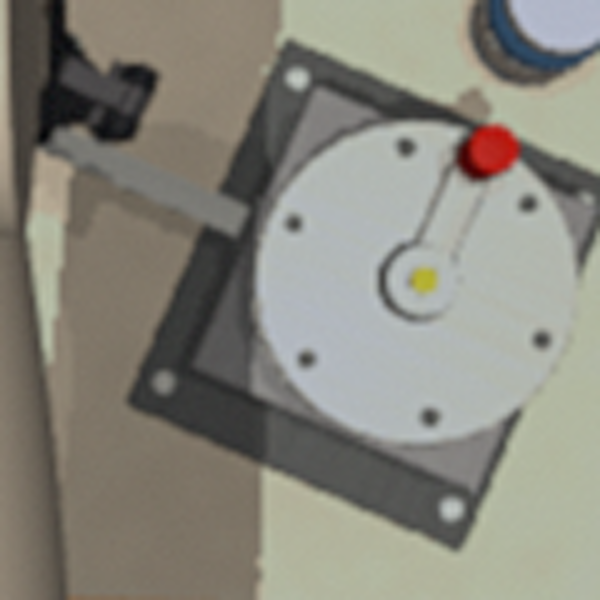

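Emit:
servo_tool --pt "0.1 0 -2.5 0" --pt "0.1 0 -5 0" --pt "0.1 0 -7.5 0" --pt "0.1 0 -10 0" --pt "0.1 0 -12.5 0" --pt "0.1 0 -15 0" --pt "0.1 0 -17 0" --pt "0.1 0 -18.3 0" --pt "0.1 0 -19.2 0" --pt "0.1 0 -19.2 0"

```text
time: 29.22
ee_pos: [0.612, -0.0075, 0.1342]
tcp_rot: [-176.6, 0.1, 157.9]
wrist_force: [-0.7, 0.2, -0.2]
opening: 0.0513
grasp_force: 0.0
```

Emit:
servo_tool --pt "0 0 0 0" --pt "0 0 0 0" --pt "0 0 0 0" --pt "0 0 0 0" --pt "0 0 0 0" --pt "0 0 0 0" --claw 1 --force 20

```text
time: 29.72
ee_pos: [0.6136, -0.0065, 0.1377]
tcp_rot: [-176.7, 0.4, 158.0]
wrist_force: [-0.7, -2.5, 5.1]
opening: 0.0221
grasp_force: 20.1
```

Emit:
servo_tool --pt "-0.22 -0.56 0 0" --pt "-0.44 -1.11 0 0" --pt "-0.66 -1.67 0 0" --pt "-0.89 -2.23 0 0" --pt "-1.11 -2.79 0 0" --pt "-1.33 -3.34 0 0" --pt "-1.55 -3.9 0 0" --pt "-1.7 -4.28 0 0" --pt "-1.85 -4.65 0 0" --pt "-1.92 -4.83 0 0" --pt "-1.96 -4.92 0 0" --pt "-1.96 -4.92 0 0" --pt "-1.96 -4.92 0 0"

```text
time: 30.8
ee_pos: [0.5949, -0.0523, 0.1377]
tcp_rot: [-177.1, 0.3, 158.2]
wrist_force: [4.6, 15.0, 4.8]
opening: 0.0224
grasp_force: 19.8
```

Emit:
servo_tool --pt "0 0 0 0" --pt "0 0 0 0" --pt "0 0 0 0" --pt "0 0 0 0" --pt "0.1 0.2 0 0" --pt "0.1 0.2 3 0" --pt "0.1 0.2 6 0" --pt "0.1 0.2 9 0" --pt "0.1 0.2 12 0" --pt "0.1 0.2 15 0" --pt "0.1 0.2 18 0" --pt "0.1 0.2 19.5 0" --pt "-0.9 3.2 19.5 0" --pt "-1.9 6.2 19.5 0" --pt "-2.9 9.2 19.5 0" --pt "-3.9 12.2 19.5 0" --pt "-5 15.2 19.5 0" --pt "-6 18 19.5 0" --pt "-6 18 19.5 0" --pt "-6 18 19.5 0" --claw 0.4

```text
time: 32.47
ee_pos: [0.5329, 0.1257, 0.3315]
tcp_rot: [-176.7, 0.2, 158.2]
wrist_force: [-0.1, -0.7, -1.0]
opening: 0.0513
grasp_force: 0.0
```

Run:
```python
from h import *
a=camera("top");b=camera("side")
cv2.imwrite("pics/f.png",np.hstack([cv2.resize(a[120:260,220:360],None,fx=2.8,fy=2.8),cv2.resize(b[120:260,200:340],None,fx=2.8,fy=2.8)])[...,::-1])
r,g,bb=[a[...,i].astype(int) for i in range(3)]
m=(r<45)&(g<45)&(bb<45);m[:160]=0;m[178:]=0;m[:,:248]=0;m[:,264:]=0
ys,xs=np.where(m);print(len(xs),toz("top",[[xs.mean(),ys.mean()]],.17) if len(xs) else 0)
```

```text
20 [[ 0.59268501 -0.05410679  0.17      ]]
```

View pics/f.png

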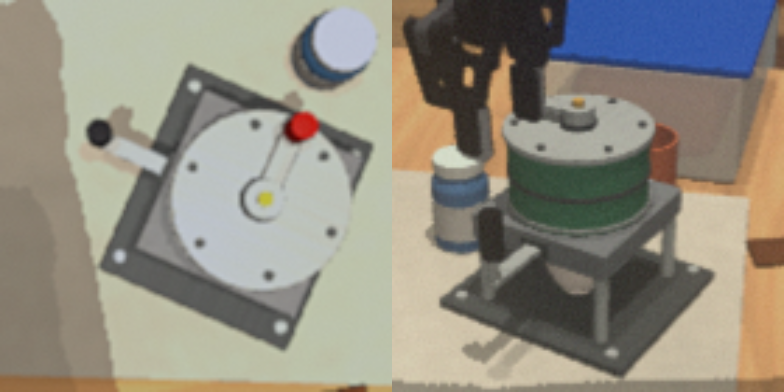

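The gate is shut again, with the knob at top-crop (98,132), where it started. The gripper is clear and nothing else has moved.

```bash
python3 -c "
from workcell import *
print(job_done())"
```

```text
the job is handed in; nothing more can be done
None
```

I pulled the gate fully open, wound the crank clockwise two turns from where it took up the load (by my reading about 1° short, with about 1° uncertainty in that point), pushed the gate fully shut, let go and handed the job in at about 32.5 s, with nothing else disturbed.

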